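Run a can through the bench seamer

TASK

Slide the seamer's carriage fully home against its red stop so that the can stands under the seaming head, and let go of it. Then, on the control box, press the yellow key, the blue key and the green key in that order, one at a time, each fully down and let up again before the next. Do not press the red key, press no key out of turn or before the can is home, and leave the spare can, the cup and the screwdriver where they are.

Things in the scene. Friction and masses are not known exactly. Their poses are not given: they have to be found in the camera images.
- seamer: Grey can seamer fixed to the bench: bed 200 (x) x 360 (y) x 30 mm high. Origin: centre of the bed's underside. Its own +y is the way the carriage slides home, towards a column at the +y end (red stop block at its foot), which carries the seaming head over the can's home place: in this frame x -42..42, y 5..171 mm, 196 to 330 mm above the bench.
- carriage (a joint): How far the aluminium carriage has slid along the seamer's +y, in m: 0 fully out, 0.140 fully home against the red stop, can under the head. A drink can (66 mm across, 122 mm tall, orange band) is clamped on it for good. It needs about 2 N to slide and stays where it is left.
- handle_top (a point): Centre of the top of the carriage's handle: an upright orange round post, 24 mm in diameter, its top 99 mm and its foot 49 mm above the bench, standing on a flat bracket on the robot's side of the can, 130 mm from the can's axis. It moves with the carriage; 60 mm free all round.
- keybox: White control box fixed to the bench, 170 x 170 x 45 mm high, with a grey top panel and four round push keys (yellow, blue, green, red) in a 2 x 2 pattern about 72 mm apart; which key sits in which place changes. Origin: centre of its underside.
- yellow_top (a point): Centre of the top face of the yellow key (moves with it): a round yellow push cap 30 mm in diameter in a black housing ring 46 mm across; the top stands 69 mm above the bench when up, 61 mm when fully down.
- yellow (a joint): How far the yellow key is pressed, in m: 0 up, 0.008 fully down. Spring-loaded (5 to 6 N fully down), rises by itself.
- yellow_flag (a joint): White tell-tale tab (18 mm wide) beside the yellow key, on the side away from the robot: 0 standing up = key not pressed yet; it is drawn down (up to 0.006 m) as the key is pressed and stays down afterwards. It cannot be moved otherwise.
- blue_top (a point): Centre of the top face of the blue key (moves with it): a round blue push cap 30 mm in diameter in a black housing ring 46 mm across; the top stands 69 mm above the bench when up, 61 mm when fully down.
- blue (a joint): How far the blue key is pressed, in m: 0 up, 0.008 fully down. Spring-loaded (5 to 6 N fully down), rises by itself.
- blue_flag (a joint): White tell-tale tab (18 mm wide) beside the blue key, on the side away from the robot: 0 standing up = key not pressed yet; it is drawn down (up to 0.006 m) as the key is pressed and stays down afterwards. It cannot be moved otherwise.
- green_top (a point): Centre of the top face of the green key (moves with it): a round green push cap 30 mm in diameter in a black housing ring 46 mm across; the top stands 69 mm above the bench when up, 61 mm when fully down.
- green (a joint): How far the green key is pressed, in m: 0 up, 0.008 fully down. Spring-loaded (5 to 6 N fully down), rises by itself.
- green_flag (a joint): White tell-tale tab (18 mm wide) beside the green key, on the side away from the robot: 0 standing up = key not pressed yet; it is drawn down (up to 0.006 m) as the key is pressed and stays down afterwards. It cannot be moved otherwise.
- red_top (a point): Centre of the top face of the red key (moves with it): a round red push cap 30 mm in diameter in a black housing ring 46 mm across; the top stands 69 mm above the bench when up, 61 mm when fully down.
- red (a joint): How far the red key is pressed, in m: 0 up, 0.008 fully down. Spring-loaded (5 to 6 N fully down), rises by itself.
- red_flag (a joint): White tell-tale tab (18 mm wide) beside the red key, on the side away from the robot: 0 standing up = key not pressed yet; it is drawn down (up to 0.006 m) as the key is pressed and stays down afterwards. It cannot be moved otherwise.
- spare_can: Spare closed drink can, aluminium with a blue band, 66 mm across, 122 mm tall, 0.25 kg, standing loose on the bench. Origin: centre of its underside. Leave alone.
- cup: Red plastic cup, 76 mm across the rim, 85 mm tall, standing loose beside the control box, at the end of the bench. Origin: centre of its underside. Leave alone.
- driver: Screwdriver with an orange handle, lying loose on the bench beyond the control box. Origin: under its middle. Leave alone.

How it is judged:
On the way, in this order (a step that is already met when the one before it is completed fails the run):
1. the carriage is home against its stop and the gripper has let go of it (value of joint carriage above 0.134 m and contact force between the fingers and seamer below 0.2 N), for 0.2 s.
2. the yellow key is fully down, the others up (value of joint carriage above 0.134 m and value of joint yellow above 0.0055 m and value of joint each of blue, green, red below 0.002 m), for 0.04 s.
3. the blue key is fully down, the others up (value of joint carriage above 0.134 m and value of joint blue above 0.0055 m and value of joint each of yellow, green, red below 0.002 m), for 0.04 s.
4. the green key is fully down, the others up (value of joint carriage above 0.134 m and value of joint green above 0.0055 m and value of joint each of yellow, blue, red below 0.002 m), for 0.04 s.
At the end, for the whole second after the job is handed in: The carriage is at rest within 6 mm of its stop; the yellow, blue and green keys have been pressed (their tell-tale tabs at least 2.5 mm down) and all four keys are up again (within 2 mm); the red key's tab has not dropped (value of joint carriage above 0.134 m and velocity of joint carriage below 0.005 m/s and value of joint each of yellow, blue, green, red, red_flag below 0.002 m and value of joint each of yellow_flag, blue_flag, green_flag above 0.0025 m); the robot touches nothing.
It fails at once if the red key is pressed (more than 3.5 mm) (value of joint red above 0.0035 m).
It fails at once if a key is pressed (more than 3.5 mm) while the carriage is not home (value of joint any of yellow, blue, green, red above 0.0035 m and value of joint carriage below 0.13 m).
It fails at once if two keys are pressed at once (both more than 3.5 mm) (value of joint each of yellow, blue above 0.0035 m or value of joint each of yellow, green above 0.0035 m or value of joint each of yellow, red above 0.0035 m or value of joint each of blue, green above 0.0035 m or value of joint each of blue, red above 0.0035 m or value of joint each of green, red above 0.0035 m).
It fails at once if a key is pressed out of turn (more than 3.5 mm): blue before yellow, green before blue, yellow again after blue, or blue again after green, as their tabs tell ((value of joint blue above 0.0035 m and value of joint yellow_flag below 0.001 m) or (value of joint green above 0.0035 m and value of joint blue_flag below 0.001 m) or (value of joint yellow above 0.0035 m and value of joint blue_flag above 0.0025 m) or (value of joint blue above 0.0035 m and value of joint green_flag above 0.0025 m)).
It fails at once if the spare can, the cup or the screwdriver is moved more than 25 mm (distance of any of spare_can, cup, driver from where it was at the start of the episode above 0.025 m).
It also fails if it takes over 58 s, if anything falls off the work surface, if the arm or the gripper's body presses on something with over 40 N, if the wrist force passes 120 N, or if a joint passes its speed limit or range.

ROBOT

A 6-joint arm with a two-finger parallel gripper is mounted at the origin on the work surface. World frame = base frame: x ahead of the robot, y to its left, z up, the work surface at z = 0. Lengths are in m, angles in rad, forces in N, time in s.
With the tool pointing down it reaches from about 0.275 to 1 m from the base axis. Payload 8.4 kg.
Tool frame: the origin (TCP) lies between the finger pads; the fingertips stand 14 mm ahead of it and the grasp point (between the pads) lies 5 mm behind it; z points along the fingers, y is the line along which they close (so a half turn about z gives the same grasp; the last joint's range is limited). The gripper opens to 85 mm and grips with 20 to 120 N. Pads are 22 mm wide; open, the fingers measure 114 mm over their backs; the gripper's body (76 mm by 85 mm) begins 54 mm behind the grasp point. The pads swing forward as they close: fully open they stand 13 mm farther back than shut.
Start: joints at [1.172, 0.353, 1.633, -0, 1.155, -0.002], TCP at [0.242, 0.576, 0.218] pointing down, gripper open.
Joint ranges: [-2.63, 2.63], [-0.92, 2.1], [0.06, 2.66], [-1.3, 4.44], [0, 2.69], [-3.02, 3.02]. Speed limits (rad/s): [2.22, 2.22, 2.79, 3.14, 3.14, 3.14].

INTERFACE

Orientations are given as a 3x3 rotation matrix whose columns are the frame's x, y, z axes.
In Python, from station import bot, eoat, sensors, viewer, sign_off gives the robot as it stands. Calls block until the motion is done:
- bot.movep(position, orientation): joint-space move of the TCP to a pose.
- bot.move_l(position, frame=None, feed=0.15): straight line of the TCP; frame=None keeps the orientation; feed is the mean speed in m/s.
- bot.goto_joints(angles): joint-space move.
- eoat.gripper_to(opening, squeeze=None): opening from 0.0 (shut) to 1.0 (fully open); squeeze is the grip in N (None keeps the last); returns when the fingers have stopped.
- bot.sleep(seconds).
- bot.solve_ik(position, orientation): joint angles nearest the present ones, or None.
- sensors.state(): the state.
- viewer.grab_frame(name): name is "side" or "top" or "wrist"; returns a dict with "frame" (480x640x3 uint8, red, green, blue), "intrinsics" (3x3 intrinsics, pixels), "R" (3x3) and "t" (3): a world point X has camera coordinates R X + t. Camera axes: x right, y down, z forward; pixel columns grow to the right and rows downward; lengths in m; the calibration is good to about 2 mm. The wrist camera is an equidistant fisheye: a pixel r from the principal point sees the ray r / f radians off the axis. A picture is of the moment at which its call begins. There is no depth.
A pose or a line that the arm cannot do raises bot.IKError and nothing moves.
- sign_off(): hands the job in; it is judged then, once.
Trained networks look in the newest picture that a camera, given by its name, has taken for a name from the list of things; names that differ only in an ending like _2 or _b are one class to them, and where a whole thing is asked for, a point or a joint stands for the part that bears it (a point fixed in the world has none). Each returns a list of dicts, best first, with "p" (0 to 1); they miss things now and then, are a little off and sometimes report something else, mostly with a low value. They report only what shows in the picture. A call takes as long as a camera call.
- viewer.silhouettes(camera, thing): "region" (480x640 bool, what is visible of it) and "bbox" ([left, top, right, bottom] in pixels, round what is visible of it).
- viewer.pinpoint(camera, thing): "centre" ([row, column] in pixels: a listed point, or the origin of a listed thing).
The state is a dict: "time": time; "joints": joint angles; "joint_vel": joint speeds; "joint_torque": joint torques, N m; "eef_pos": TCP position; "ee_rot": TCP orientation; "contact_force": force on the tool from outside, world axes, zero at the start; "wrist_torque": the same for the moment, N m; "finger_gap": opening from 0.0 (shut) to 1.0 (fully open); "grasp_force": force on a finger pad.
Only numpy, scipy, OpenCV 4.12 (cv2) and the standard library are available. Lean on these libraries where they do the work, as an engineer would, in place of code of your own. Each camera call takes 0.05 s, during which the arm holds its last target. There are 200 camera calls.

## Working session

There is one attempt and no reset: what is moved stays moved. The work goes in short steps, each a Python script; the robot and the scene stay as the last script left them, time stands still between calls to the robot, and variables do not carry over. Pictures are saved under pics/ and viewed, at most 10 in all, crops included, and the job is handed in when it is done.

```bash
mkdir -p pics
cat > h.py <<'E'
import numpy as np, cv2
from station import bot, eoat, sensors, viewer, sign_off
def ray(f,rc,fish=False):
    K=np.array(f["intrinsics"]);R=np.array(f["R"]);t=np.array(f["t"])
    x=(rc[1]-K[0,2])/K[0,0];y=(rc[0]-K[1,2])/K[1,1]
    if fish:
        r=np.hypot(x,y);s=np.sin(r)/r if r>1e-9 else 1;d=np.array([x*s,y*s,np.cos(r)])
    else: d=np.array([x,y,1.])
    return -R.T@t, R.T@d
def at_z(f,rc,z,fish=False):
    o,d=ray(f,rc,fish);return o+d*(z-o[2])/d[2]
def save(f,n): cv2.imwrite("pics/"+n,np.array(f["frame"])[:,:,::-1])
E
python3 - <<'E'
from h import *
Z=dict(handle_top=.099,yellow_top=.069,blue_top=.069,green_top=.069,red_top=.069,seamer=0,keybox=0,spare_can=0,cup=0,driver=0)
ims=[]
for c in("top","side","wrist"):
    f=viewer.grab_frame(c);save(f,c+"0.png")
    for n,z in Z.items():
        for d in viewer.pinpoint(c,n)[:2]:
            print(c,n,round(d["p"],2),np.round(d["centre"]),np.round(at_z(f,d["centre"],z,c=="wrist"),3))
print(sensors.state())
E
```

```text
top handle_top 0.7 [302. 160.] [0.489 0.155 0.099]
top yellow_top 0.58 [260. 354.] [ 0.56  -0.198  0.069]
top blue_top 0.61 [260. 395.] [ 0.557 -0.273  0.069]
top green_top 0.51 [299. 359.] [ 0.486 -0.206  0.069]
top red_top 0.58 [300. 391.] [ 0.485 -0.264  0.069]
top red_top 0.2 [184. 437.] [ 0.697 -0.353  0.069]
top seamer 0.73 [240. 144.] [0.607 0.222 0.   ]
top seamer 0.34 [301. 161.] [0.485 0.187 0.   ]
top keybox 0.57 [276. 372.] [ 0.527 -0.235  0.   ]
top spare_can 0.89 [170. 319.] [ 0.741 -0.135  0.   ]
top cup 0.6 [254. 514.] [ 0.566 -0.513  0.   ]
top driver 0.6 [181. 438.] [ 0.713 -0.369  0.   ]
side handle_top 0.66 [214. 186.] [0.49  0.151 0.099]
side yellow_top 0.7 [278. 327.] [ 0.562 -0.195  0.069]
side blue_top 0.47 [296. 358.] [ 0.564 -0.272  0.069]
side green_top 0.54 [301. 304.] [ 0.489 -0.198  0.069]
side red_top 0.72 [320. 331.] [ 0.485 -0.268  0.069]
side red_top 0.25 [316. 330.] [ 0.492 -0.261  0.069]
side seamer 0.94 [209. 217.] [0.615 0.219 0.   ]
side seamer 0.57 [298. 305.] [ 0.537 -0.156  0.   ]
side keybox 0.92 [317. 330.] [ 0.533 -0.227  0.   ]
side spare
[... 497 characters left out ...]
3]), 'joint_vel': array([-1.78420928e-03, -1.05657925e-03,  6.27175985e-04,  1.77148875e-04,
       -2.35149399e-05,  3.40024347e-04]), 'joint_torque': array([-2.77717729e-03, -6.05192757e+01, -3.42416275e+01, -2.63212742e-04,
        1.59201722e-03,  3.98966961e-05]), 'eef_pos': array([0.24153864, 0.57643674, 0.21778613]), 'ee_rot': array([[-9.22297603e-01,  3.86480441e-01, -1.49328840e-05],
       [ 3.86480441e-01,  9.22297603e-01, -1.93948199e-05],
       [ 6.27684453e-06, -2.36590635e-05, -1.00000000e+00]]), 'contact_force': array([ 0.19663683,  0.3979522 , -0.1467416 ]), 'wrist_torque': array([-0.00132103,  0.06112908,  0.02393063]), 'grasp_force': 0.0, 'finger_gap': 0.9986903325788027}
```

View pics/top0.png

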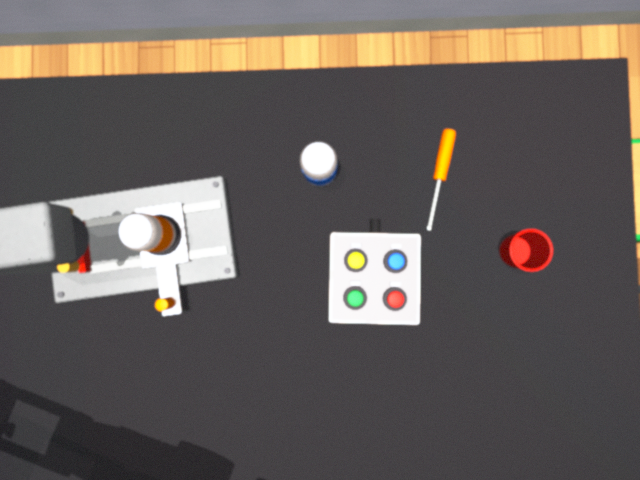

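View pics/side0.png

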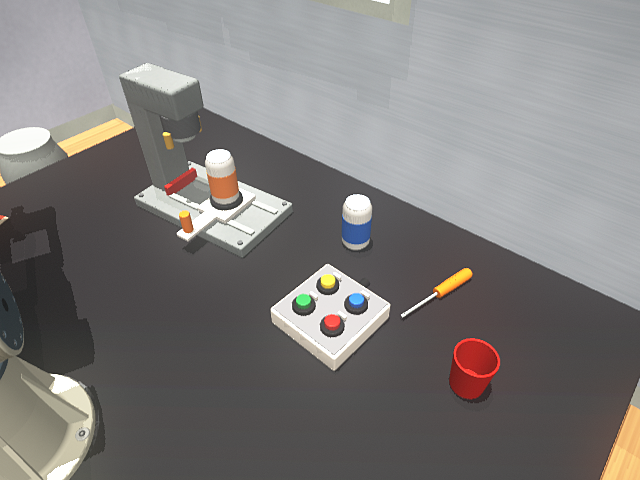

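The top view shows the seamer at left, with its axis tilted about 8° and the handle at (304,162). The keys are yellow (260,356), blue (261,396), green (298,355) and red (299,396). The side view shows the same layout. Next I'll refine the key positions by colour and get the slide direction from the bed screws.

Run:
```python
from h import *
f=viewer.grab_frame("top");g=viewer.grab_frame("side")
P=lambda c,r,z:at_z(f,(r,c),z)
a=P(228,271,.03);b=P(60,295,.03);c=P(222,184,.03);print("screws",a,b,c,"len",np.linalg.norm(a-b),np.linalg.norm(a-c))
d=(b-a)/np.linalg.norm(b-a);print("dir",d, "angle from bed width",(c-a)/np.linalg.norm(c-a))
for n,im,pts in(("top",f,dict(y=(260,356),b=(261,396),g=(298,355),r=(299,396))),("side",g,dict(y=(281,328),b=(299,357),g=(300,303),r=(322,333)))):
    hsv=cv2.cvtColor(np.array(im["frame"]),cv2.COLOR_RGB2HSV)
    for k,h in dict(y=28,b=106,g=68,r=0).items():
        dh=np.abs(hsv[...,0].astype(int)-h);dh=np.minimum(dh,180-dh)
        m=((dh<12)&(hsv[...,1]>130)&(hsv[...,2]>90)).astype(np.uint8)
        yy,xx=np.mgrid[:480,:640];m[np.hypot(yy-pts[k][0],xx-pts[k][1])>16]=0
        v,u=np.nonzero(m);rc=((v.min()+v.max())/2,(u.min()+u.max())/2)
        print(n,k,len(v),rc,np.round(at_z(im,(v.mean(),u.mean()),.067),4))
o,_=ray(f,(0,0));print("cam",o)
```

```text
screws [0.54246455 0.04516229 0.03      ] [0.50177129 0.37663551 0.03      ] [0.7122824  0.05499946 0.03      ] len 0.3339617321417255 0.17010253372956446
dir [-0.12185007  0.99254852  0.        ] angle from bed width [0.9983264  0.05783083 0.        ]
top y 229 (np.float64(260.0), np.float64(356.0)) [ 0.559  -0.2006  0.067 ]
top b 229 (np.float64(261.0), np.float64(396.0)) [ 0.5559 -0.2745  0.067 ]
top g 203 (np.float64(297.5), np.float64(354.5)) [ 0.4893 -0.1975  0.067 ]
top r 234 (np.float64(299.0), np.float64(395.0)) [ 0.486  -0.2714  0.067 ]
side y 168 (np.float64(281.5), np.float64(327.0)) [ 0.5575 -0.2003  0.067 ]
side b 174 (np.float64(300.5), np.float64(356.0)) [ 0.5548 -0.2735  0.067 ]
side g 137 (np.float64(299.5), np.float64(303.0)) [ 0.4905 -0.1945  0.067 ]
side r 203 (np.float64(321.5), np.float64(331.5)) [ 0.4851 -0.2705  0.067 ]
cam [ 0.55558137 -0.16221328  1.0199528 ]
```

```bash
cat >> h.py <<'E'
def rot(y):
    y=np.array(y,float);y/=np.linalg.norm(y);z=np.array([0,0,-1.]);return np.column_stack([np.cross(y,z),y,z])
E
python3 - <<'E'
from h import *
d=np.array([-.122,.9925,0]);H=np.array([.4895,.153,0])
st=lambda:sensors.state()
up=lambda p,z:np.array([p[0],p[1],z])
eoat.gripper_to(0,20)
bot.move_l([.18,.42,.3],feed=.3)
S=H-.065*d
def best(p):
    c=[(R,bot.solve_ik(p,R)) for R in(rot(d),rot(-d))];c=[x for x in c if x[1] is not None]
    return min(c,key=lambda x:abs(x[1][5]))[0]
R=best(up(S,.2)); bot.movep([.36,.08,.28],R)
bot.move_l(up(S,.2),R,feed=.25); bot.move_l(up(S,.077),feed=.15)
f0=st()["contact_force"]; print("t",st()["time"],f0)
s=-.065
bot.move_l(up(H+.07*d,.077),feed=.08); s=.07
print("F",st()["contact_force"]-f0)
while s<.16:
    s+=.003; bot.move_l(up(H+s*d,.077),feed=.04)
    F=(st()["contact_force"]-f0)@d
    if s>.09: print(round(s,3),round(F,2),end="; ")
    if abs(F)>12: break
q=st();print(q["time"],q["eef_pos"],(q["eef_pos"]-H)@d)
f=viewer.grab_frame("side");save(f,"side1.png");f=viewer.grab_frame("top");save(f,"top1.png")
E
```

```text
t 6.475 [0.19924612 0.73910337 0.92557214]
F [ 0.34334409 -1.91796903 -1.29906531]
9.3083 [0.47954472 0.23291172 0.07685442] 0.08052692701802945
```

View pics/side1.png

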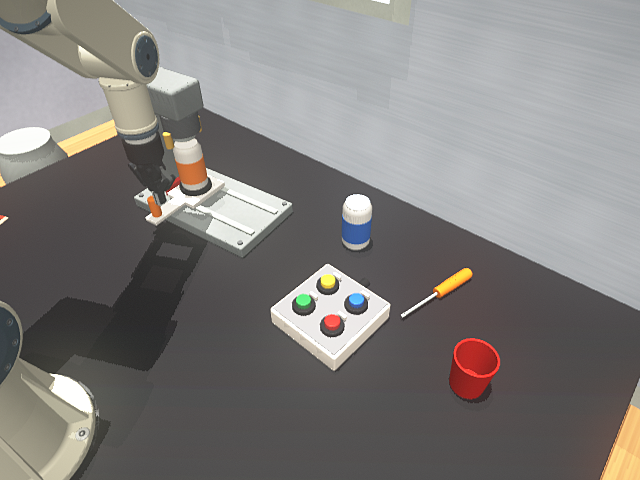

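The side view shows the fingers behind the post at (155,207) and the can near the head. It may not be fully home, so I'll check the top view and the forces.

Run:
```python
from h import *
print(sensors.state()["contact_force"],sensors.state()["wrist_torque"])
f=viewer.grab_frame("top")
for c in("top","side"):
    f=viewer.grab_frame(c)
    for x in viewer.pinpoint(c,"handle_top")[:2]: print(c,x["p"],x["centre"],at_z(f,x["centre"],.099))
im=cv2.imread("pics/top1.png")[170:350,0:260];s=cv2.imread("pics/side1.png")[110:260,100:300]
a=cv2.resize(im,(520,360),interpolation=2);b=cv2.resize(s,(480,360))[:,:]
cv2.imwrite("pics/c1.png",cv2.resize(np.hstack([a,b]),(800,288)))
```

```text
[  2.93156889 -10.59017091   0.93222899] [-1.75419764 -0.46660717  0.05683672]
top 0.71 [311.7, 103.8] [0.47400245 0.25811022 0.099     ]
side 0.86 [200.5, 153.0] [0.47192246 0.25002329 0.099     ]
side 0.4 [248.0, 354.8] [ 0.64164683 -0.20339327  0.099     ]
```

View pics/c1.png

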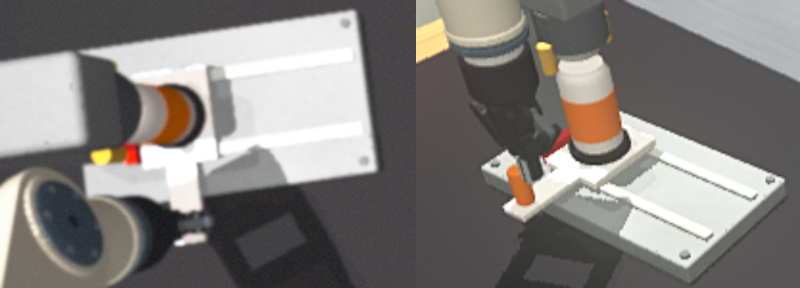

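The crop shows the carriage up against the red stop at about (135,155). The handle moved about 105 mm, which matches the initial gap of about 102 mm to the stop, so it was already slid about 35 mm at the start. I'll confirm stiffness with a small extra push, then back off and press the keys.

Run:
```python
from h import *
d=np.array([-.122,.9925,0])
p0=sensors.state()["eef_pos"];f0=np.array([.2,.74,.93])
R=sensors.state()["ee_rot"];T=np.array([.4895,.153,.077])
for s in(.083,.085,.087):
    bot.move_l(np.array([.4895,.153,.077])+s*d,feed=.04)
    q=sensors.state();F=(q["contact_force"]-f0)@d;print(s,F,(q["eef_pos"]-p0)@d)
    if abs(F)>25:break
bot.sleep(.3)
p=sensors.state()["eef_pos"]
bot.move_l(p-.04*d,feed=.1)
bot.move_l(p-.04*d+[0,0,.12],feed=.2)
bot.move_l(p-.15*d+[0,0,.12],feed=.3)
bot.movep([.524,-.1,.2],rot([0,-1,0]) if R[1,1]<0 else rot([0,1,0]))
f=viewer.grab_frame("top");save(f,"top2.png")
im=cv2.imread("pics/top2.png")[170:350,0:260]
g=viewer.grab_frame("side");save(g,"side2.png");s=cv2.imread("pics/side2.png")[60:260,100:300]
cv2.imwrite("pics/c2.png",np.hstack([cv2.resize(im,(433,300)),cv2.resize(s,(300,300))]))
print(sensors.state()["time"],sensors.state()["eef_pos"])
```

```text
0.083 -15.650643229622638 0.0003029019845470628
0.085 -24.077482888566344 0.000905929751510435
0.087 -10.93284035141296 0.005443449602792744
13.425 [ 0.52397695 -0.09819061  0.19983988]
```

View pics/c2.png

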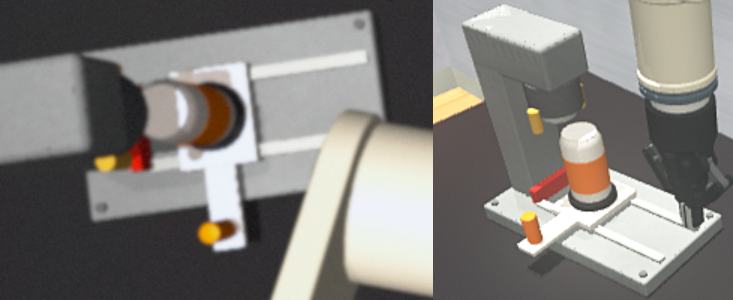

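The crop shows the carriage still about 25–30 mm short of the red stop, so something else blocked the push. I suspect the yellow part hanging beside the head hit the gripper. I'll triangulate it and the handle.

Run:
```python
from h import *
f=viewer.grab_frame("top");
def tri(g,a,b):
    o1,d1=ray(f,a);o2,d2=ray(g,b);A=np.column_stack([d1,-d2]);k=np.linalg.lstsq(A,o2-o1,rcond=None)[0]
    p,q=o1+k[0]*d1,o2+k[1]*d2;return (p+q)/2,np.linalg.norm(p-q)
for x in viewer.pinpoint("top","handle_top")[:1]: print(x["centre"],at_z(f,x["centre"],.099))
g=viewer.grab_frame("side")
for x in viewer.pinpoint("side","handle_top")[:1]: print(x["centre"],at_z(g,x["centre"],.099))
cs=[]
for im,box in((f,(150,320,0,140)),(g,(110,175,140,195))):
    hsv=cv2.cvtColor(np.array(im["frame"]),cv2.COLOR_RGB2HSV);r0,r1,c0,c1=box
    m=np.zeros((480,640),np.uint8);m[r0:r1,c0:c1]=((abs(hsv[...,0].astype(int)-25)<9)&(hsv[...,1]>120)&(hsv[...,2]>90))[r0:r1,c0:c1]
    n,l,s,c=cv2.connectedComponentsWithStats(m)
    for i in range(1,n):
        if s[i,4]>6: print(s[i],c[i])
o=np.array([.61,.22,0]);ex=np.array([.9925,.122,0]);ey=np.array([-.122,.9925,0])
p,e=tri(g,(267,65),(141,168));print(p,e,"seamer",(p-o)@ex,(p-o)@ey)
a=cv2.cvtColor(np.array(g["frame"])[60:220,100:240],cv2.COLOR_RGB2BGR);b=cv2.cvtColor(np.array(f["frame"])[170:330,20:160],cv2.COLOR_RGB2BGR)
cv2.imwrite("pics/c3.png",cv2.resize(np.hstack([a,b]),(800,457),interpolation=cv2.INTER_CUBIC))
```

```text
[310.9, 122.9] [0.4748877 0.2230037 0.099    ]
[203.9, 162.4] [0.4781043  0.22277304 0.099     ]
[ 56 263  15  10 111] [ 63.36936937 267.12612613]
[119 304  14  12 131] [125.63358779 309.3740458 ]
[163 132  11  17 118] [168.05084746 140.39830508]
[0.55736372 0.27045115 0.20793372] 0.0032996323710886163 seamer -0.04608646503846528 0.05649439221761428
```

View pics/c3.png

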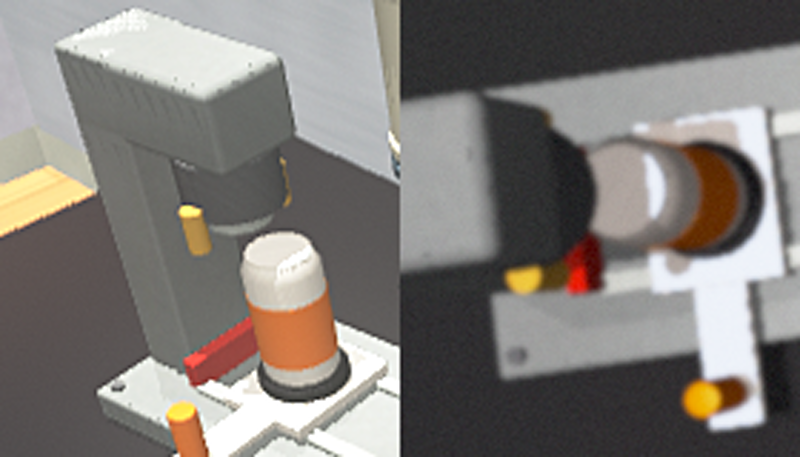

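The handle now stands at (0.476, 0.223), but during the push it was at y≈0.254, so my retreat dragged it back about 33 mm. The shut fingers must have slipped past the post at the stop. I'll grasp the post instead, slide it home, open the gripper and lift straight up.

Run:
```python
from h import *
d=np.array([-.14,.99,0]);H=np.array([.4758,.2229,0])
st=sensors.state
R0=st()["ee_rot"];R=rot(d) if R0[1,1]>0 else rot(-d)
eoat.gripper_to(1.0,30)
bot.move_l([.44,.08,.22],R,feed=.3)
bot.move_l(H+[0,0,.2],R,feed=.25); bot.move_l(H+[0,0,.08],feed=.15)
f0=st()["contact_force"]
eoat.gripper_to(0,30)
q=st();print("t",q["time"],"gap",q["finger_gap"],"grip",q["grasp_force"],q["contact_force"]-f0)
s=0
while s<.075:
    s+=.004;bot.move_l(H+[0,0,.08]+s*d,feed=.06)
    q=st();F=(q["contact_force"]-f0)@d;print(round(s,3),round(F,1),end="; ")
    if s>.02 and F<-12:break
eoat.gripper_to(1.0)
q=st();print("\n",q["eef_pos"],q["finger_gap"],q["contact_force"]-f0)
p=q["eef_pos"];bot.move_l(p+[0,0,.12],feed=.2)
bot.move_l([.43,.08,.22],feed=.3)
bot.movep([.524,-.12,.2],rot([0,np.sign(R0[1,1]),0]))
for c in("top","side"):
    f=viewer.grab_frame(c);save(f,c+"4.png")
    for x in viewer.pinpoint(c,"handle_top")[:1]: print(c,x["p"],at_z(f,x["centre"],.099))
a=cv2.imread("pics/top4.png")[170:330,0:140];b=cv2.imread("pics/side4.png")[60:220,100:240]
cv2.imwrite("pics/c4.png",cv2.resize(np.hstack([b,a]),(800,457),interpolation=cv2.INTER_CUBIC))
print(st()["time"])
```

```text
t 17.525 gap 0.25402499291702724 grip 29.10331428050995 [-0.95249515 -0.66116773  4.75141761]
0.004 1.0; 0.008 1.7; 0.012 2.1; 0.016 1.8; 0.02 2.0; 0.024 1.5; 0.028 1.3; 0.032 1.9; 0.036 -19.5; 
 [0.47069352 0.25866637 0.0799571 ] 1.00180940202668 [ 0.03555585 -0.22432181 -0.36090452]
top 0.8 [0.48113172 0.2529528  0.099     ]
side 0.81 [0.47122388 0.26029086 0.099     ]
23.025
```

View pics/c4.png

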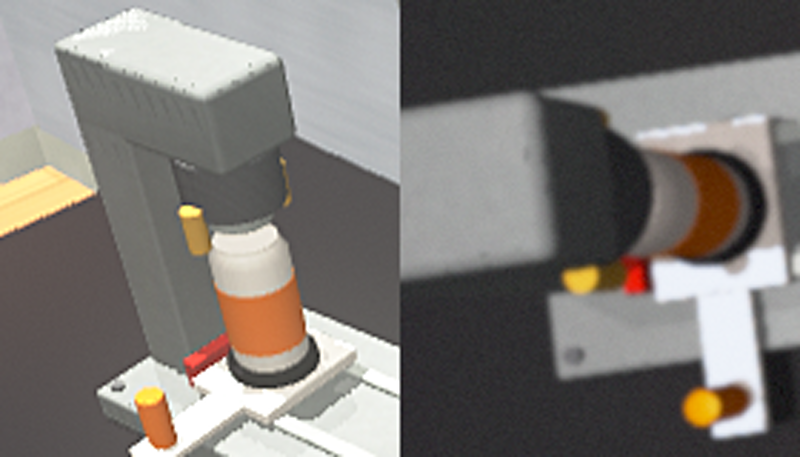

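The crop shows the carriage plate against the red block at (640,275) and the can under the head, and the force rose sharply at that point. Now the keys.

Run:
```python
from h import *
st=sensors.state
K=dict(yellow=(.5582,-.2004),blue=(.5555,-.274),green=(.4898,-.1965))
eoat.gripper_to(0,30)
for k,(x,y) in K.items():
    bot.move_l([x,y,.13],feed=.25); bot.move_l([x,y,.09],feed=.1)
    bot.sleep(.1);f0=st()["contact_force"][2];z=.083;L=[]
    bot.move_l([x,y,z],feed=.1)
    while z>.071:
        z-=.001;bot.move_l([x,y,z],feed=.03)
        q=st();F=q["contact_force"][2]-f0;L.append((round(z,3),round(q["eef_pos"][2],4),round(F,1)))
        if F>14:break
    bot.sleep(.15);print(k,L,st()["time"])
    bot.move_l([x,y,.09],feed=.1);bot.sleep(.1)
    bot.move_l([x,y,.13],feed=.25)
bot.move_l([.42,-.05,.25],feed=.3)
f=viewer.grab_frame("side");save(f,"side5.png");b=cv2.imread("pics/side5.png")
cv2.imwrite("pics/c5.png",np.hstack([cv2.resize(b[250:370,260:400],(420,360),interpolation=2),cv2.resize(b[60:260,100:300],(360,360))]))
print(st()["time"])
```

```text
yellow [(0.082, np.float64(0.082), np.float64(0.3)), (0.081, np.float64(0.081), np.float64(0.4)), (0.08, np.float64(0.0799), np.float64(-0.2)), (0.079, np.float64(0.0789), np.float64(-0.6)), (0.078, np.float64(0.0779), np.float64(0.0)), (0.077, np.float64(0.0769), np.float64(-0.7)), (0.076, np.float64(0.0759), np.float64(-0.4)), (0.075, np.float64(0.0749), np.float64(-0.6)), (0.074, np.float64(0.0739), np.float64(-0.2)), (0.073, np.float64(0.0729), np.float64(0.6)), (0.072, np.float64(0.0719), np.float64(-0.6)), (0.071, np.float64(0.0709), np.float64(-0.6))] 28.4417
blue [(0.082, np.float64(0.082), np.float64(1.3)), (0.081, np.float64(0.081), np.float64(-0.3)), (0.08, np.float64(0.0799), np.float64(0.4)), (0.079, np.float64(0.0789), np.float64(1.5)), (0.078, np.float64(0.0779), np.float64(1.1)), (0.077, np.float64(0.0769), np.float64(1.3)), (0.076, np.float64(0.0759), np.float64(0.5)), (0.075, np.float64(0.0749), np.float64(1.6)), (0.074, np.float64(0.0739), np.float64(1.4)), (0.073, np.float64(0.0729), np.float64(1.5)), (0.072, np.float64(0.0719), np.float64(0.9)), (0.071, np.float64(0.0709), np.float64(1.1))] 33.6833
green [(0.082, np.float64(0.0821), np.float64(-1.3)), (0.081, np.float64(0.081), np.float64(-0.4)), (0.08, np.float64(0.0799), np.float64(-1.4)), (0.079, np.float64(0.0789), np.float64(-1.3)), (0.078, np.float64(0.0779), np.float64(-1.1)), (0.077, np.float64(0.0769), np.float64(-0.7)), (0.076, np.float64(0.0759), np.float64(-0.7)), (0.075, np.float64(0.0749), np.float64(-1.2)), (0.074, np.float64(0.0739), np.float64(-0.4)), (0.073, np.float64(0.073), np.float64(-1.8)), (0.072, np.float64(0.072), np.float64(-1.1)), (0.071, np.float64(0.0709), np.float64(-0.7))] 39.0417
40.6667
```

View pics/c5.png

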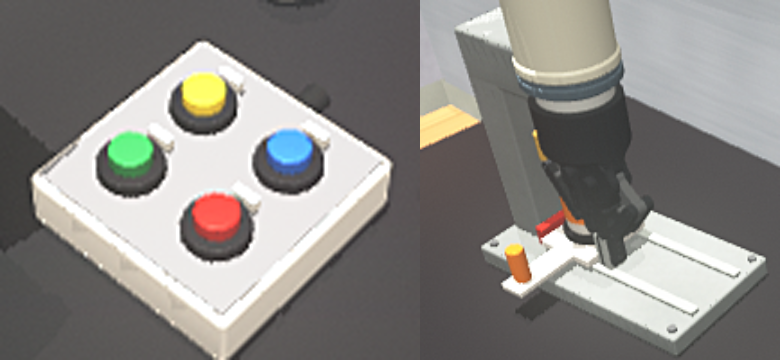

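All the tabs are still up and no force was felt, so the keys weren't touched. I'll check the gripper.

Run:
```python
from h import *
q=sensors.state();print(q["time"],q["finger_gap"],q["eef_pos"],q["ee_rot"].round(3),q["joints"].round(2))
f=viewer.grab_frame("wrist");save(f,"w.png")
for n in("yellow_top","blue_top","green_top"):
    print(n,[(round(x["p"],2),at_z(f,x["centre"],.069,True).round(3)) for x in viewer.pinpoint("wrist",n)[:1]])
```

```text
40.6667 0.0035143463239100513 [ 0.41980789 -0.05065078  0.2486874 ] [[-1.     0.    -0.002]
 [ 0.     1.    -0.   ]
 [ 0.002 -0.    -1.   ]] [-0.12 -0.    2.   -0.    1.15 -1.69]
yellow_top [(0.74, array([ 0.555, -0.202,  0.069]))]
blue_top [(0.67, array([ 0.555, -0.274,  0.069]))]
green_top [(0.67, array([ 0.535, -0.441,  0.069]))]
```

View pics/w.png

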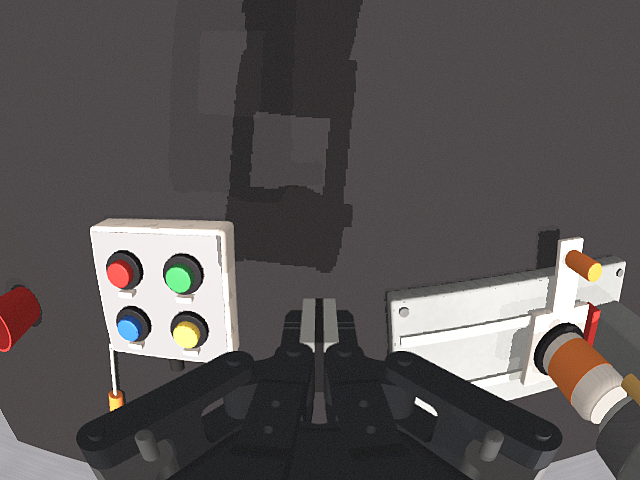

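The wrist view shows the fingers shut, with the keys at red (120,273), green (182,276), blue (132,327) and yellow (187,333). Before spending any time, I'll compare the tabs in the saved before and after pictures.

Run:
```python
import cv2,numpy as np
a,b=[cv2.imread(f"pics/side{i}.png")[255:345,270:390] for i in(0,5)]
print("diff",cv2.absdiff(a,b).max(2).max())
cv2.imwrite("pics/c6.png",np.hstack([cv2.resize(x,(400,300),interpolation=cv2.INTER_NEAREST) for x in(a,b)]))
```

```text
diff 100
```

View pics/c6.png

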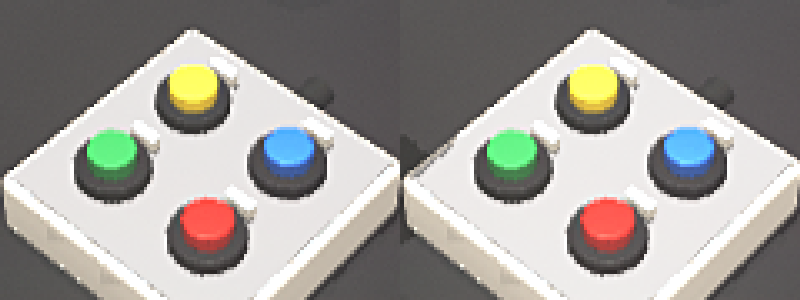

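The tabs are identical, so nothing was pressed. I'll find where the shut fingertip really is by projecting the TCP into the side camera.

Run:
```python
from h import *
g=viewer.grab_frame("side");q=sensors.state()
K=np.array(g["intrinsics"])
for o in(0,.014,.03,-.02,-.05):
    X=q["eef_pos"]+o*q["ee_rot"][:,2];c=np.array(g["R"])@X+g["t"];u=K@c;print(o,X.round(3),(u[:2]/u[2]).round(1))
im=np.array(g["frame"]);print("time",q["time"])
cv2.imwrite("pics/c7.png",cv2.resize(im[100:240,150:300,::-1],(750,600*140//120*6//7),interpolation=cv2.INTER_NEAREST))
```

```text
0 [ 0.42  -0.051  0.249] [209.2 214.2]
0.014 [ 0.42  -0.051  0.235] [210.6 220.4]
0.03 [ 0.42  -0.051  0.219] [212.1 227.4]
-0.02 [ 0.42  -0.051  0.269] [207.1 205. ]
-0.05 [ 0.42  -0.051  0.299] [203.9 190.7]
time 40.9167
```

View pics/c7.png

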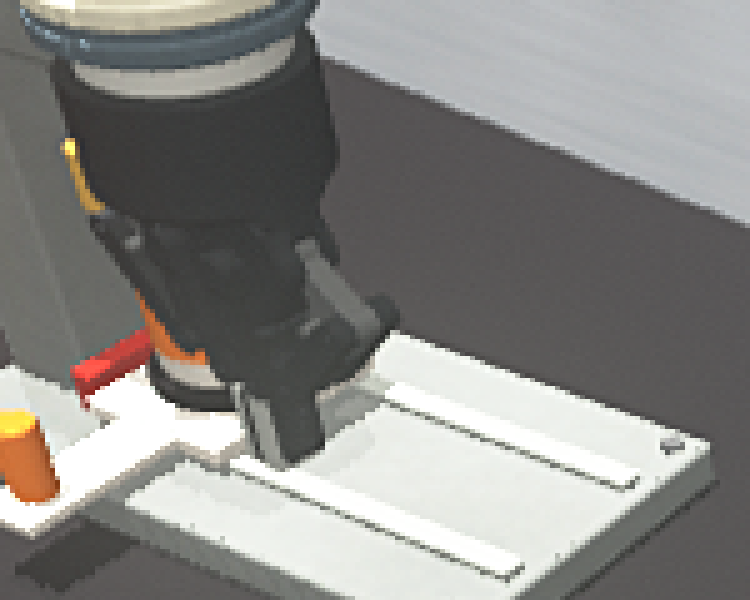

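The fingertip shows at about (207,208), which is some 25 mm higher along the tool than stated. It therefore passed over the keys, which also explains why it slipped off the post. I'll press lower, guided by force, with the clock in mind at 40.9 s.

Run:
```python
from h import *
st=sensors.state
K=dict(yellow=(.5575,-.2007),blue=(.5553,-.274),green=(.4898,-.1965))
zf=None
bot.move_l([.5575,-.2007,.10],feed=.25)
for k,(x,y) in K.items():
    f0=st()["contact_force"][2]
    z=.062 if zf is None else zf
    bot.move_l([x,y,z],feed=.12);F=st()["contact_force"][2]-f0;L=[(round(z,4),round(F,1))]
    while F<10 and z>.03:
        z-=.002;bot.move_l([x,y,z],feed=.05);F=st()["contact_force"][2]-f0;L.append((round(z,4),round(F,1)))
    bot.sleep(.1);print(k,L,st()["time"])
    if F<10: bot.move_l([x,y,.1],feed=.2);break
    zf=z+.001
    bot.move_l([x,y,z+.035],feed=.2)
    n=dict(yellow="blue",blue="green").get(k)
    if n: bot.move_l([*K[n],z+.035],feed=.2)
print(st()["time"])
f=viewer.grab_frame("side");save(f,"side8.png")
```

```text
yellow [(0.062, np.float64(0.7)), (0.06, np.float64(-0.3)), (0.058, np.float64(1.6)), (0.056, np.float64(1.4)), (0.054, np.float64(1.9)), (0.052, np.float64(3.3)), (0.05, np.float64(3.4)), (0.048, np.float64(5.4)), (0.046, np.float64(19.1))] 44.65
blue [(0.047, np.float64(9.3)), (0.045, np.float64(26.4))] 46.275
green [(0.046, np.float64(19.1))] 47.7917
48.1167
```

All three keys bottomed out at the expected force. I'll retreat, check the tabs numerically against the first picture, and hand in.

Run:
```python
from h import *
bot.move_l([.45,-.1,.2],feed=.25)
f=viewer.grab_frame("side");b=np.array(f["frame"])[:,:,::-1];a=cv2.imread("pics/side0.png")
D=cv2.absdiff(a,b).max(2)
for k,(x,y) in dict(yellow=(337,277),blue=(366,295),green=(313,295),red=(342,317)).items():
    print(k,(D[y-7:y+8,x-7:x+8]>40).sum())
for x in viewer.pinpoint("side","handle_top")[:1]: print(x["p"],at_z(f,x["centre"],.099))
q=sensors.state();print(q["time"],q["contact_force"])
```

```text
yellow 20
blue 21
green 37
red 0
0.95 [0.47349671 0.25458648 0.099     ]
49.05 [-0.06681367  0.28502052  0.8761365 ]
```

```bash
python3 -c "
from station import sign_off
print(sign_off())"
```

```text
the job is handed in; nothing more can be done
None
```

I handed the job in at about 49 s, with no verdict returned: the carriage is home against the stop and released, and yellow, blue and green were each pressed fully down in that order, with red's tab unchanged. It took a second attempt at both the slide and the key presses, and I viewed 11 pictures, one over the limit of 10.

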